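# Find which way a storage jar's cap unscrews and hold it off

## Robot

A 6-joint arm with a two-finger parallel gripper is mounted at the origin on a cart in front of the work surface, level with it; the furniture and walls round the work are solid. World frame = base frame: x ahead of the robot, y to its left, z up, the work surface at z = 0. Lengths are in m, angles in degrees, forces in N, time in s.
With the tool pointing down it reaches from about 0.4 to 0.925 m from the base axis. Payload 3.4 kg.
Tool frame: the origin (TCP) lies midway between the tips of the shut fingers; the grasp point (between the pads) lies 19 mm behind it; z points along the fingers, y is the direction in which the jaws open and shut (so a half turn about z gives the same grasp; the last joint's range is limited). The gripper opens to 85 mm and grips with 20 to 120 N. Pads are 22 mm wide; open, the fingers measure 114 mm over their backs; the gripper's body (76 mm by 85 mm) begins 54 mm behind the grasp point. The pads swing forward as they close: fully open they stand 13 mm farther back than shut.
Start: joints at [68.383, 17.578, 86.31, -0, 76.112, -4.211], TCP at [0.172, 0.549, 0.231] pointing down, gripper open.
Joint ranges: [-179.03, 179.03], [-60, 130.46], [8.19, 133.38], [-81.62, 261.62], [5.75, 156.47], [-153.77, 153.77]. Speed limits (degrees/s): [147.25, 147.25, 180, 180, 180, 180].

## Interface

Orientations are given as [roll, pitch, yaw] about the fixed x, y, z axes, in that order (R = Rz(yaw) Ry(pitch) Rx(roll)).
In Python, from plant import * gives the robot as it stands.
- The arm moves only by the tool play_rows, never from a script. Its argument "steps" is a list of rows, each a list of 2 entries, a list of its own where there are three numbers: the shift along the tool's x, y, z in cm, then the turn, a rotation vector about the tool's x, y, z in degrees. A call has 1 to 20 rows; each row is the pose to reach, as a shift and turn from the pose commanded when the call began, along the tool's axes at that moment; what a row does not reach only later rows make up. A row lasts 1/10 s, in which the tool goes at most 50 mm and 8.59 degrees, less where a joint would pass 70% of its speed; a pose out of reach is approached as far as the arm can. A call with a gripper value outside its range is refused whole. "hand" is the opening in per cent of the stroke, from 0 (shut) to 100 (fully open), set as the call begins (left out, the last holds). The fingers move at their own pace and stop on an object; "squeeze" is the grip in N (left out, the last holds). Time passes only in rows, so rows that repeat a pose let the fingers close. It gives the time, the measured TCP pose, the force and the opening at its end, in the units of the state.
- sense(): the state, without advancing time (a new reading comes with each control period).
- read_camera(name): name is "scene" or "top" or "wrist"; returns a dict with "frame" (420x560x3 uint8, red, green, blue), "K" (3x3 intrinsics, pixels), "position" and "attitude" of the camera in the world. Camera axes: x right, y down, z forward; pixel columns grow to the right and rows downward; lengths in m; the calibration is good to about 2 mm. The wrist camera is an equidistant fisheye: a pixel r from the principal point sees the ray r / f radians off the axis. A picture is of the moment at which its call begins. There is no depth.
- close_job(): hands the job in, once; it reports no verdict.
The state is a dict: "time_s": time; "qpos": joint angles; "dq": joint speeds; "tau": joint torques, N m; "ee_pos": TCP position; "ee_rot": TCP orientation; "wrist_force": force on the tool from outside, world axes, zero at the start; "moment": the same for the moment, N m; "grip_width": opening from 0.0 (shut) to 1.0 (fully open).
Only numpy, scipy, OpenCV 4.12 (cv2) and the standard library are available. Lean on these libraries where they do the work, as an engineer would, in place of code of your own. Each camera call takes 0.05 s, during which the arm holds its last target. There are 200 camera calls.

## Task

I want to fill the wider of the two jars on the stand: unscrew its cap, lift it off and finish while still holding it in the gripper, level and over the jar, at least 5 cm above where it sat. These caps come off with less than half a turn, but some unscrew anticlockwise and some clockwise and you cannot see which, so find out by trying. Leave the other jar closed and do not shift the mug, the honey pot or the teaspoon.

Things in the scene. Friction and masses are not known exactly. Their poses are not given: they have to be found in the camera images.
- stand: fixed wooden stand, 118 x 300 x 22 mm, long along its own y; the two jars stand sunk in it at y = +75 and -75 mm, either way round. Origin: centre of its underside
- jar_wide: the wide square white stoneware jar (92 x 92 mm), fixed in the stand, cannot turn or lift. Origin: centre of its underside, z up, 8 mm above the worktop; flat shoulder 80 mm and rim of the mouth 110 mm above the origin. Its neck (31 mm, 43 mm over the thread) is hidden by the cap
- jar_slim: the slim square white stoneware jar (64 x 64 mm), fixed in the stand, just as tall, with the same neck and cap. Origin: centre of its underside
- cap_wide: loose twelve-sided aluminium screw cap on the wide jar, 55 mm across flats (one faces its x axis, then every 30 degrees), 33 mm tall plus a 3 mm rib across its top along its x, about 70 g. Origin: centre of its open underside, z up; seated 82 mm above the jar's origin. Play till loosened: 3 mm up, 2 mm sideways. Held off-centre it rubs (under 12 N) in lifting off
- cap_top (a point): centre of the top of the wide jar's cap. Its thread is a short twist-off one: it turns freely without rising and, 60 to 125 degrees in the loosening direction (aim at 80), lifts straight off; the other way is a hard stop within 10 degrees. Whether anticlockwise or clockwise loosens varies and cannot be seen. The two jars are threaded contrary ways
- cap_slim: loose twelve-sided aluminium screw cap on the slim jar, 55 mm across flats (one faces its x axis, then every 30 degrees), 33 mm tall plus a 3 mm rib across its top along its x, about 70 g. Origin: centre of its open underside, z up; seated 82 mm above the jar's origin. Must stay on.
- mug: spotted white mug, 87 x 121 x 97 mm, standing 0.2 to 0.3 m from the stand's centre; not part of the job. Origin: centre of its underside
- honey_pot: turned wooden honey pot, 76 mm across, 82 mm tall, on the other side of the stand; not part of the job. Origin: centre of its underside
- teaspoon: steel teaspoon 130 x 27 x 11 mm lying behind the stand; not part of the job. Origin: centre of its underside
There are look-alikes about, which are no part of the job. What is shaped like the cap_wide but purple is not meant. Leave any purple look-alike of the cap_slim alone.

How it is judged (in metres and radians):
At the end, for the whole second after the job is handed in: The wide jar's cap is held in the fingers (over 1 N of grip), at rest (under 30 mm/s), level within 0.25 rad, its centre within 60 mm sideways of the jar's axis, at least 48 mm above its seated height and touching the jar nowhere; the slim jar's cap is still on (z of cap_wide in the frame of jar_wide above 0.13 m and horizontal distance between cap_wide and jar_wide below 0.06 m and angle between cap_wide's own z axis and vertical below 0.25 rad and contact force between cap_wide and the fingers above 1 N and contact force between cap_wide and jar_wide below 0.1 N and linear speed of cap_wide below 0.03 m/s and z of cap_slim in the frame of jar_slim below 0.088 m and horizontal distance between cap_slim and jar_slim below 0.005 m); the arm keeps its last pose, push and grip.
It fails at once if the slim jar's cap was lifted or shifted (distance of cap_slim from where it was at the start of the episode above 0.015 m).
It fails at once if the mug was shifted by more than 30 mm (distance of mug from where it was at the start of the episode above 0.03 m).
It fails at once if the honey pot was shifted by more than 30 mm (distance of honey_pot from where it was at the start of the episode above 0.03 m).
It fails at once if the teaspoon was shifted by more than 30 mm (distance of teaspoon from where it was at the start of the episode above 0.03 m).
It also fails if it takes over 38 s, if anything falls off the work surface, if the arm or the gripper's body presses on something with over 40 N, if the wrist force passes 120 N, or if a joint passes its speed limit or range.

## Working session

There is one attempt and no reset: what is moved stays moved. The work goes in short steps, Python scripts to look and compute and a tool call to move; the robot and the scene stay as the last step left them, time stands still between calls to the robot, and variables do not carry over. Pictures are saved under pics/ and viewed, and the job is handed in when it is done.

Besides the shell and the picture viewer there is one more tool, called after "Emit:" as name(argument=value, ...), one argument or row to a line, values as JSON. play_rows: Moves the arm, as the interface text tells. Its arguments: {"type":"object","properties":{"steps":{"type":"array"},"hand":{"type":"number"},"squeeze":{"type":"number"}},"required":["steps"]}

```bash
mkdir -p pics; cat > h.py <<'E'
from plant import *
import numpy as np, cv2
from scipy.spatial.transform import Rotation as R
def snap(n,f):
    c=read_camera(n); cv2.imwrite('pics/'+f,c['frame'][:,:,::-1]); return c
E
python3 - <<'E'
from h import *
import pickle
d={n:snap(n,n+'0.png') for n in('scene','top','wrist')}
pickle.dump(d,open('c0.pkl','wb'))
for n in d: print(n,d[n]['K'],d[n]['position'],d[n]['attitude'])
print(sense())
E
```

```text
scene [[405.29547256   0.         272.73748921]
 [  0.         405.29547256 208.93170079]
 [  0.           0.           1.        ]] [-0.16656619 -0.36800471  1.05189965] [-137.22347945   -0.42563228  -51.53332256]
top [[416.01231457   0.         273.85269104]
 [  0.         416.01231457 207.06847237]
 [  0.           0.           1.        ]] [0.36797901 0.17537822 1.21377728] [-172.52591346   -0.40872299  -91.4756097 ]
wrist [[325.1922621    0.         279.73544244]
 [  0.         325.1922621  208.87868968]
 [  0.           0.           1.        ]] [0.10688172 0.56799987 0.37291396] [1.64555002e+02 8.80145326e-02 7.26722233e+01]
{'time_s': 0.15, 'qpos': array([ 6.83801603e+01,  1.76130933e+01,  8.63670308e+01, -1.94248649e-05,
        7.61120424e+01, -4.21237860e+00]), 'dq': array([ 0.00648136, -0.20532511, -0.22910427,  0.12651744,  0.01147123,
       -0.00391084]), 'tau': array([ 1.30466211e-03, -4.57978964e+01, -2.52218038e+01, -9.11356528e-05,
        8.50819750e-03, -3.02967017e-06]), 'ee_pos': array([0.17185371, 0.54814881, 0.23058368]), 'ee_rot': array([-1.79908081e+02, -6.75116990e-03,  1.62592538e+02]), 'wrist_force': array([ 0.28660673,  0.07484147, -1.57553886]), 'moment': array([-0.00424039,  0.06358816,  0.04886176]), 'grip_width': 0.9997827246412623}
```

View pics/scene0.png

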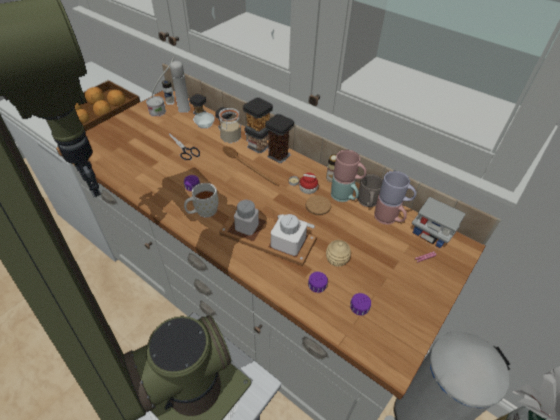

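View pics/top0.png

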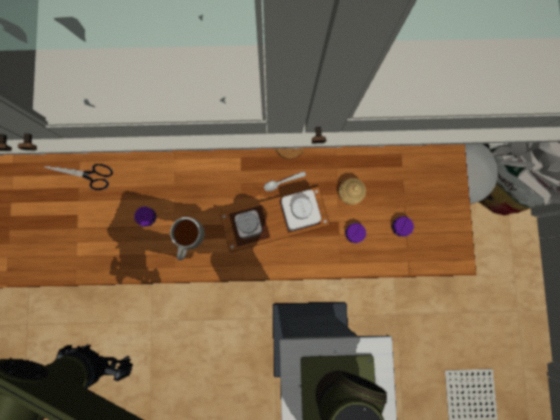

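View pics/wrist0.png

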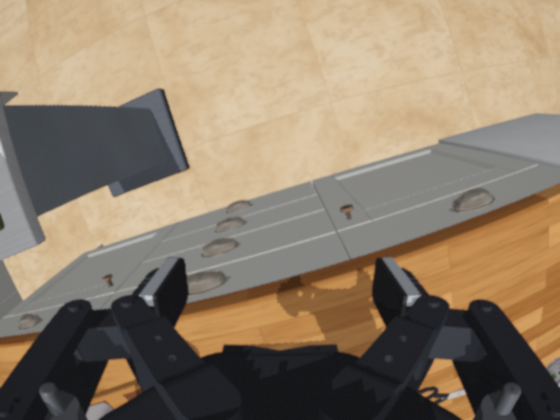

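The wide jar is at top (300,209) and scene (289,232). The slim one is at top (247,225). The purple look-alikes are at top (145,215), (356,232) and (403,226). I'll enlarge to confirm.

```bash
python3 - <<'E'
import cv2
a=cv2.imread('pics/top0.png')[170:260,210:340]; cv2.imwrite('pics/topc.png',cv2.resize(a,None,fx=6,fy=6,interpolation=2))
a=cv2.imread('pics/scene0.png')[190:270,215:325]; cv2.imwrite('pics/scenec.png',cv2.resize(a,None,fx=7,fy=7,interpolation=2))
E
```

```text
(no output)
```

View pics/topc.png

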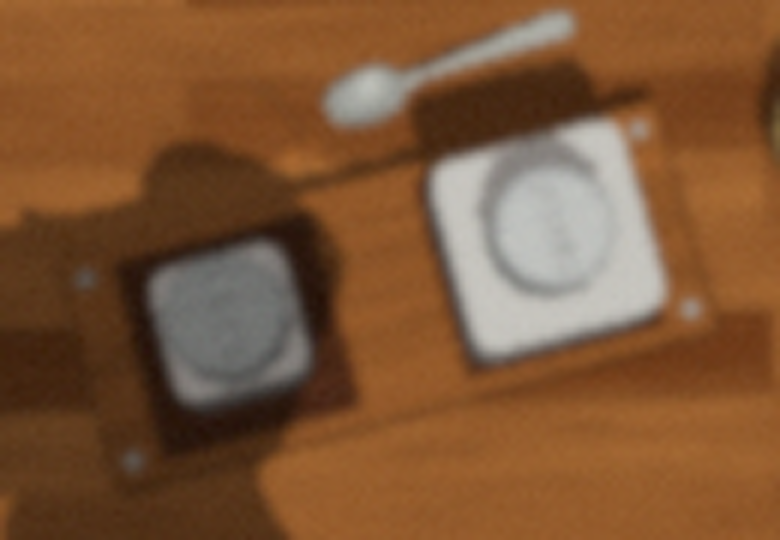

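View pics/scenec.png

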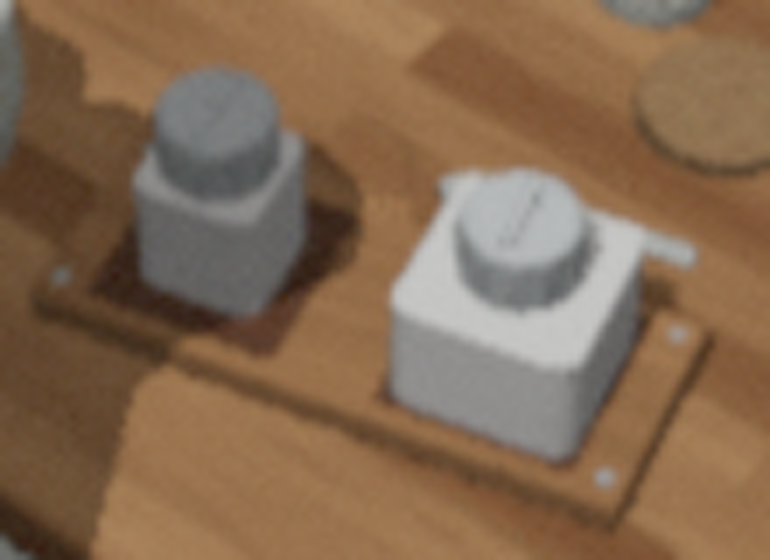

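```bash
cat >> h.py <<'E'
def ray(c,uv):
    K=c['K']; v=np.array([(uv[0]-K[0,2])/K[0,0],(uv[1]-K[1,2])/K[1,1],1.])
    return R.from_euler('xyz',c['attitude'],degrees=True).apply(v)
def onz(c,uv,z):
    d=ray(c,uv); p=np.array(c['position']); return p+d*(z-p[2])/d[2]
E
python3 - <<'E'
from h import *
import pickle
d=pickle.load(open('c0.pkl','rb')); T,S=d['top'],d['scene']
t=lambda u,v:(210+(u+.5)/6-.5,170+(v+.5)/6-.5)
s=lambda u,v:(215+(u+.5)/7-.5,190+(v+.5)/7-.5)
print('cap',onz(T,t(553,230),.123),onz(S,s(524,217),.123))
a=[onz(T,t(*p),.022) for p in((85,278),(132,460),(638,128),(690,308))]
b=[onz(S,s(*p),.022) for p in((60,275),(677,334),(605,478))]
print('screws',a,b); print('stand c',np.mean(a,0))
for v in(a[0]-a[2],a[1]-a[3],a[2]-a[3],a[0]-a[1],b[1]-b[2]): print(np.degrees(np.arctan2(v[1],v[0])),np.linalg.norm(v))
for q in((510,247),(540,192)): print('rib',onz(S,s(*q),.126))
v=onz(S,s(540,192),.126)-onz(S,s(508,247),.126);print(np.degrees(np.arctan2(v[1],v[0])))
v=onz(T,t(548,200),.126)-onz(T,t(566,262),.126);print(np.degrees(np.arctan2(v[1],v[0])))
c=[onz(T,t(*p),.088) for p in((425,168),(615,115),(670,300),(482,365))]
print('jar',np.mean(c,0)); 
for i in range(4):
  v=c[i]-c[i-1];print(np.degrees(np.arctan2(v[1],v[0])),np.linalg.norm(v))
print('slimcap',onz(T,t(230,318),.123),onz(S,s(217,112),.123))
print('mug',onz(T,(187,232),.097),'pot',onz(T,(352,190),.08))
E
```

```text
cap [0.50674327 0.09020266 0.123     ] [0.5047663  0.09167633 0.123     ]
screws [array([0.50196138, 0.30771234, 0.022     ]), array([0.4143878 , 0.28627598, 0.022     ]), array([0.56835911, 0.0394175 , 0.022     ]), array([0.48023741, 0.01785903, 0.022     ])] [array([0.41109218, 0.29067449, 0.022     ]), array([0.56460101, 0.04289068, 0.022     ]), array([0.47694664, 0.02099884, 0.022     ])]
stand c [0.49123642 0.16281622 0.022     ]
103.90029605692457 0.2763888275170783
103.7839104867546 0.2763762485048726
13.747067885904153 0.09072046057125265
13.75447001043404 0.09015902232734897
14.022864983423666 0.09034678066297495
rib [0.48514932 0.08461705 0.126     ]
rib [0.51858413 0.09344464 0.126     ]
13.503811816876723
14.125892715470812
jar [0.50828439 0.08983123 0.088     ]
14.384224877464389 0.09354865636869628
-75.66980420028013 0.09047347950999718
-165.75856004472467 0.08837812375249662
107.60925680667842 0.09039635772922497
slimcap [0.47138218 0.23317898 0.123     ] [0.46835035 0.23672083 0.123     ]
mug [0.45259547 0.39828896 0.097     ] pot [ 0.55872556 -0.0539686   0.08      ]
```

Emit:
play_rows(
  steps=[
    [[-3, -2, 0], [0, 0, 5]],
    [[-7, -5, 0], [0, 0, 11]],
    [[-11, -8, 0], [0, 0, 17]],
    [[-15, -11, 0], [0, 0, 23]],
    [[-19, -14, 0], [0, 0, 29]],
    [[-23, -17, 0], [0, 0, 35]],
    [[-27, -20, 0], [0, 0, 41]],
    [[-31, -23, 0], [0, 0, 46]],
    [[-35, -26, 0], [0, 0, 50]],
    [[-39, -29, 0], [0, 0, 54]],
    [[-42, -31, 0], [0, 0, 57]],
    [[-44, -32.5, 0], [0, 0, 58.8]],
    [[-45.6, -33.7, 0], [0, 0, 58.8]],
    [[-45.6, -33.7, 0], [0, 0, 58.8]],
    [[-45.6, -33.7, 0], [0, 0, 58.8]],
  ],
  hand=100,
  squeeze=60,
)

```text
time_s: 1.65
ee_pos: [0.5059, 0.0906, 0.2309]
ee_rot: [-179.9, -0.0, 103.7]
wrist_force: [-0.7, 0.1, -0.3]
grip_width: 0.998
```

```bash
python3 - <<'E'
from h import *
c=snap('wrist','w1.png'); print(c['position'],c['attitude'])
s=sense(); print(s['time_s'],s['ee_pos'],s['ee_rot'],s['qpos'])
p=np.array([[x,y,z] for x,y,z in((.5065,.091,.126),)])
Rc=R.from_euler('xyz',c['attitude'],degrees=True)
for q in p:
    v=Rc.inv().apply(q-c['position']); th=np.arctan2(np.hypot(v[0],v[1]),v[2]); u=v[:2]/np.hypot(v[0],v[1])*th*c['K'][0,0]+c['K'][:2,2]; print(u)
E
```

```text
[0.48955386 0.15570426 0.37337761] [1.64585051e+02 9.92355128e-02 1.38026190e+01]
1.7 [0.50552951 0.09111999 0.23096349] [-1.79929558e+02 -4.54896720e-02  1.03785410e+02] [ 5.48007117e+00  1.27376182e+01  9.33902880e+01  3.62505905e-02
  7.39483713e+01 -8.31541308e+00]
[281.57326326 207.2525963 ]
```

View pics/w1.png

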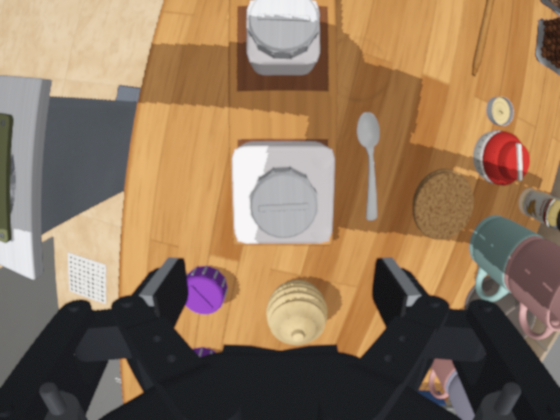

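```bash
python3 - <<'E'
import cv2
a=cv2.imread('pics/w1.png')[130:255,220:350]; cv2.imwrite('pics/w1c.png',cv2.resize(a,None,fx=6,fy=6,interpolation=2)[:600*2][:750])
E
```

```text
(no output)
```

View pics/w1c.png

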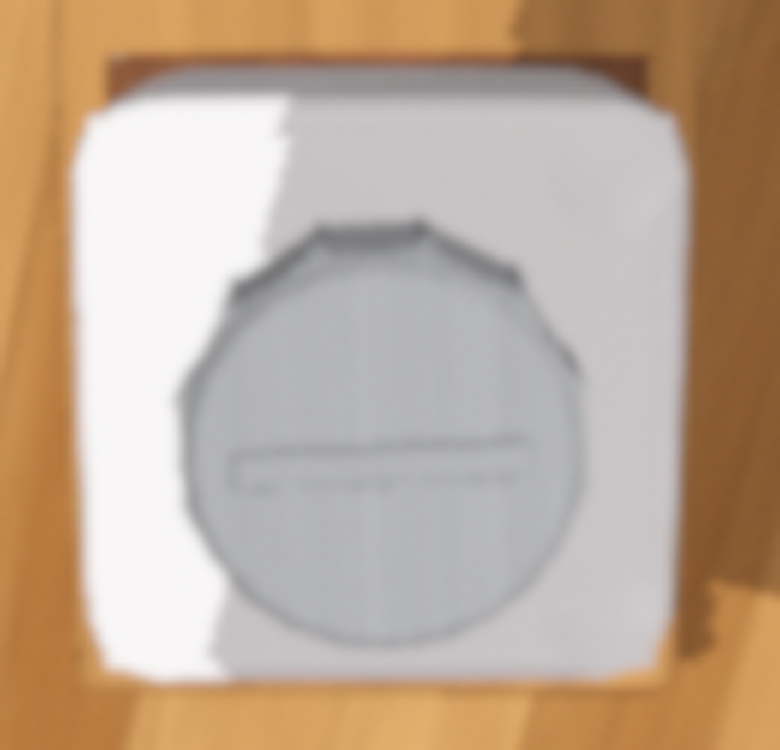

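Emit:
play_rows(
  steps=[
    [[0.05, 0.2, 2], [0, 0, -1]],
    [[0.05, 0.2, 4], [0, 0, -2]],
    [[0.05, 0.2, 6], [0, 0, -3]],
    [[0.05, 0.2, 8], [0, 0, -3]],
    [[0.05, 0.2, 9.5], [0, 0, -3]],
    [[0.05, 0.2, 10.5], [0, 0, -3]],
    [[0.05, 0.2, 11.5], [0, 0, -3]],
    [[0.05, 0.2, 12.3], [0, 0, -3]],
    [[0.05, 0.2, 13], [0, 0, -3]],
    [[0.05, 0.2, 13.5], [0, 0, -3]],
    [[0.05, 0.2, 13.8], [0, 0, -3]],
    [[0.05, 0.2, 13.8], [0, 0, -3]],
  ],
)

```text
time_s: 2.9
ee_pos: [0.5081, 0.0916, 0.0931]
ee_rot: [-180.0, -0.0, 106.8]
wrist_force: [-0.5, -1.2, -0.0]
grip_width: 1.005
```

```bash
python3 - <<'E'
from h import *
c=snap('wrist','w2.png'); s=sense(); print(s)
E
```

```text
{'time_s': 2.95, 'qpos': array([ 5.52689848e+00,  2.15037046e+01,  1.03654962e+02, -2.30716754e-04,
        5.48386155e+01, -1.12605403e+01]), 'dq': array([ 0.09652537, -0.33867602, -0.42000044, -0.06542431,  0.15737465,
       -0.06832172]), 'tau': array([ 1.59342092e-02, -4.31563640e+01, -1.83873618e+01,  1.11904072e-03,
       -8.76227743e-03,  1.70596545e-04]), 'ee_pos': array([0.50825609, 0.0915762 , 0.09332597]), 'ee_rot': array([1.79997371e+02, 7.15752291e-04, 1.06787572e+02]), 'wrist_force': array([-0.36488366,  0.20094164, -0.27865512]), 'moment': array([ 0.03197233,  0.03536702, -0.00601367]), 'grip_width': 1.0008008402772162}
```

View pics/w2.png

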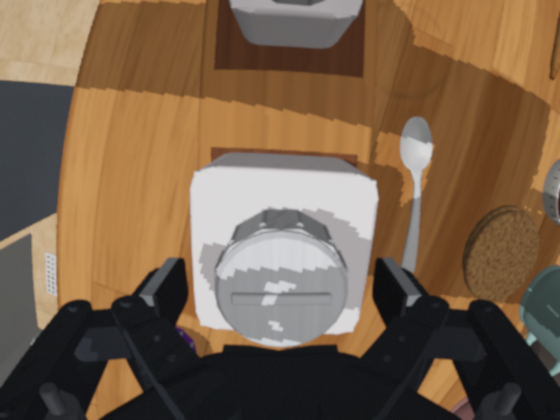

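The cap is centred between the jaws, with its centre at x≈281 and the finger midpoint ≈280. The rib at y≈298 is level in the image. Closing.

Emit:
play_rows(
  steps=[
    [[0, 0, 0], [0, 0, 0]],
    [[0, 0, 0], [0, 0, 0]],
    [[0, 0, 0], [0, 0, 0]],
    [[0, 0, 0], [0, 0, 0]],
    [[0, 0, 0], [0, 0, 0]],
    [[0, 0, 0], [0, 0, 0]],
    [[0, 0, 0], [0, 0, 0]],
    [[0, 0, 0], [0, 0, 0]],
  ],
  hand=0,
  squeeze=60,
)

```text
time_s: 3.75
ee_pos: [0.5088, 0.0917, 0.094]
ee_rot: [179.9, 0.0, 106.8]
wrist_force: [-0.3, -0.7, 4.5]
grip_width: 0.628
```

```bash
python3 - <<'E'
from h import *
s=sense(); print(s['grip_width'],s['wrist_force'],s['moment'],s['ee_pos'],s['ee_rot'])
E
```

```text
0.6275194649238391 [-0.28671156 -0.68935175  4.54000026] [-0.03852499  0.03693272 -0.02637958] [0.50878327 0.09168892 0.09400242] [1.79913002e+02 1.91230638e-02 1.06790043e+02]
```

Emit:
play_rows(
  steps=[
    [[0, 0, 0], [0, 0, -2]],
    [[0, 0, 0], [0, 0, -4]],
    [[0, 0, 0], [0, 0, -6]],
    [[0, 0, 0], [0, 0, -8]],
    [[0, 0, 0], [0, 0, -10]],
    [[0, 0, 0], [0, 0, -12]],
    [[0, 0, 0], [0, 0, -12]],
  ],
)

```text
time_s: 4.45
ee_pos: [0.509, 0.0917, 0.094]
ee_rot: [179.9, 0.0, 118.8]
wrist_force: [-0.2, -0.2, 5.5]
grip_width: 0.631
```

```bash
python3 - <<'E'
from h import *
s=sense(); print(s['grip_width'],s['wrist_force'],s['moment'],s['ee_pos'],s['ee_rot'])
c=snap('wrist','w3.png')
E
```

```text
0.6308971330781543 [-0.23113792 -0.19390316  5.51941892] [-0.02128081  0.02242574  0.06497115] [0.50896043 0.09174833 0.0939996 ] [1.79901917e+02 3.95103158e-02 1.18838007e+02]
```

View pics/w3.png

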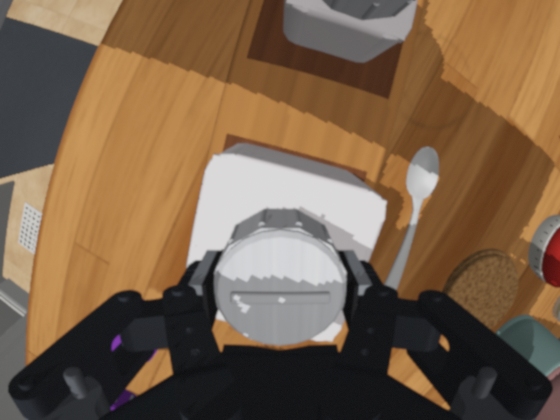

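The cap followed all 12° with hardly any moment (0.06 N·m), so anticlockwise loosens. Continuing a bit past the possible stop, then checking.

Emit:
play_rows(
  steps=[
    [[0, 0, 0], [0, 0, -4]],
    [[0, 0, 0], [0, 0, -8]],
    [[0, 0, 0], [0, 0, -12]],
    [[0, 0, 0], [0, 0, -16]],
    [[0, 0, 0], [0, 0, -20]],
    [[0, 0, 0], [0, 0, -20]],
  ],
)

```text
time_s: 5.1
ee_pos: [0.509, 0.0918, 0.094]
ee_rot: [179.9, 0.1, 138.9]
wrist_force: [0.2, -0.5, 5.8]
grip_width: 0.632
```

```bash
python3 - <<'E'
from h import *
s=sense(); print(s['grip_width'],s['wrist_force'],s['moment'],s['ee_pos'],s['ee_rot'],s['qpos'][5])
E
```

```text
0.6322189237532573 [ 0.22450134 -0.53135202  5.76868409] [-0.00087724 -0.02802158  0.09302753] [0.50900332 0.09177051 0.09402061] [1.79916533e+02 7.46028881e-02 1.38882306e+02] -43.346422116560596
```

Emit:
play_rows(
  steps=[
    [[0, 0, 0], [0, 0, -4]],
    [[0, 0, 0], [0, 0, -8]],
    [[0, 0, 0], [0, 0, -12]],
    [[0, 0, 0], [0, 0, -16]],
    [[0, 0, 0], [0, 0, -20]],
    [[0, 0, 0], [0, 0, -24]],
    [[0, 0, 0], [0, 0, -28]],
    [[0, 0, 0], [0, 0, -32]],
    [[0, 0, 0], [0, 0, -36]],
    [[0, 0, 0], [0, 0, -40]],
    [[0, 0, 0], [0, 0, -44]],
    [[0, 0, 0], [0, 0, -48]],
    [[0, 0, 0], [0, 0, -50]],
    [[0, 0, 0], [0, 0, -50]],
  ],
)

```text
time_s: 6.5
ee_pos: [0.5092, 0.0919, 0.094]
ee_rot: [180.0, 0.1, -171.2]
wrist_force: [0.2, 0.0, 6.1]
grip_width: 0.629
```

```bash
python3 - <<'E'
from h import *
s=sense(); print(s['grip_width'],s['wrist_force'],s['moment'],s['ee_pos'],s['ee_rot'],s['qpos'][5])
c=snap('wrist','w4.png')
E
```

```text
0.6290077420766526 [0.22447111 0.01482992 6.11681119] [ 0.12475929 -0.0194746   0.0676872 ] [0.50922714 0.0919111  0.09401172] [ 1.79991031e+02  1.33851049e-01 -1.71206723e+02] -93.26343823541988
```

View pics/w4.png

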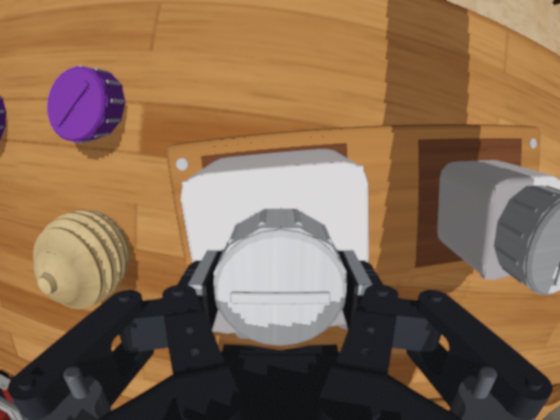

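The cap has turned 82° with the gripper; the rib at y≈298 is still level. Test lift.

Emit:
play_rows(
  steps=[
    [[0, 0, -0.2], [0, 0, 0]],
    [[0, 0, -0.4], [0, 0, 0]],
    [[0, 0, -0.6], [0, 0, 0]],
    [[0, 0, -0.8], [0, 0, 0]],
    [[0, 0, -1.0], [0, 0, 0]],
    [[0, 0, -1.0], [0, 0, 0]],
  ],
)

```text
time_s: 7.15
ee_pos: [0.5083, 0.0916, 0.1035]
ee_rot: [-180.0, 0.0, -171.2]
wrist_force: [-0.4, 0.2, -1.1]
grip_width: 0.629
```

No resistance, so I'll lift on to about 8 cm.

Emit:
play_rows(
  steps=[
    [[0, 0, -0.4], [0, 0, 0]],
    [[0, 0, -0.8], [0, 0, 0]],
    [[0, 0, -1.2], [0, 0, 0]],
    [[0, 0, -1.6], [0, 0, 0]],
    [[0, 0, -2.0], [0, 0, 0]],
    [[0, 0, -2.5], [0, 0, 0]],
    [[0, 0, -3.0], [0, 0, 0]],
    [[0, 0, -3.5], [0, 0, 0]],
    [[0, 0, -4.0], [0, 0, 0]],
    [[0, 0, -4.5], [0, 0, 0]],
    [[0, 0, -5.0], [0, 0, 0]],
    [[0, 0, -5.5], [0, 0, 0]],
    [[0, 0, -6.0], [0, 0, 0]],
    [[0, 0, -6.5], [0, 0, 0]],
    [[0, 0, -6.8], [0, 0, 0]],
    [[0, 0, -7.0], [0, 0, 0]],
    [[0, 0, -7.0], [0, 0, 0]],
    [[0, 0, -7.0], [0, 0, 0]],
    [[0, 0, -7.0], [0, 0, 0]],
  ],
)

```text
time_s: 9.05
ee_pos: [0.508, 0.0916, 0.1731]
ee_rot: [180.0, -0.0, -171.2]
wrist_force: [-0.4, -0.0, -0.3]
grip_width: 0.634
```

```bash
python3 - <<'E'
from h import *
s=sense(); print(s['grip_width'],s['wrist_force'],s['ee_pos'],s['ee_rot'],s['dq'])
a=snap('wrist','w5.png')['frame']; b=snap('scene','s5.png')['frame'][150:300,190:350]
b=cv2.resize(b,(448,420)); cv2.imwrite('pics/c5.png',cv2.resize(np.hstack([a,b])[:,:,::-1],(800,333)))
E
```

```text
0.6341156615865818 [-4.00648301e-01 -2.89342098e-04 -3.46576073e-01] [0.50797441 0.09162542 0.17306081] [ 1.79999302e+02 -3.12007527e-02 -1.71206132e+02] [-0.02898107  0.04942198 -0.0038561   0.02190615  0.05798918 -0.08015117]
```

View pics/c5.png

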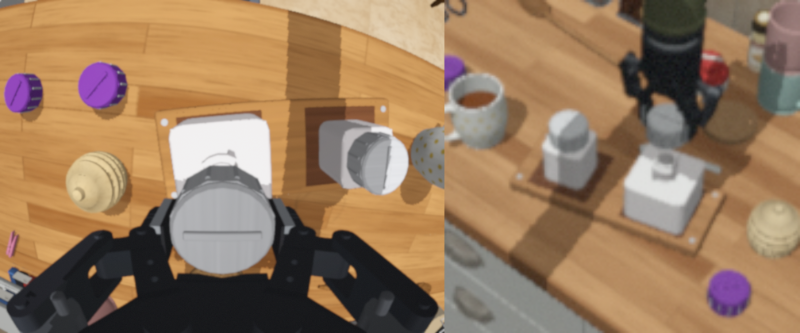

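The pictures show the cap level in the fingers and well clear of the jar's bare neck. The slim jar's cap is still on, and the mug, honey pot and teaspoon look untouched.

```bash
python3 -c "
from plant import *
print(close_job())"
```

```text
the job is handed in; nothing more can be done
None
```

The wide jar's cap is unscrewed and off. I handed the job in with it still held in the gripper, level and over the jar, about 8 cm above where it sat (sim time about 9 s of the 38 s allowed).

- **Direction:** the wide cap loosens anticlockwise. I tried that way first and it turned freely past the possible 10° stop, with under 0.1 N·m of moment. I turned it 82° in all, and it then lifted off with no resistance.
- **Last checks:** the gripper opening was 0.63 (about 54 mm, so the cap is in the fingers) at 60 N of commanded grip. Tool tilt was under 0.1°, and the arm was at rest over the jar, within about 2 mm.
- **Rest of the scene:** the last pictures show the neck bare, the slim jar still capped, and the mug and honey pot standing as before; the teaspoon is only partly in view there. I judged these by eye and did not re-measure their positions.
- **Disagreement:** the camera estimates of the cap's position differed by 2–3 mm. The grip was good anyway, and no check failed.

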